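Right the fallen glue bottle

TASK

The small white glue bottle has been knocked over and lies on its side on the bench. Stand it upright on its base on the bare bench, close to where it lies, and let go. Leave the mug and the two bottles that are still standing where they are.

Things in the scene. Friction and masses are not known exactly. Their poses are not given: they have to be found in the camera images.
- glue_bottle: The fallen bottle: white plastic, about 90 g; a cylinder 40 mm in diameter and 75 mm long (grip this), then a narrow neck and pointed nozzle, 123 mm in all. Origin: centre of its flat base; z runs from base to nozzle. At the start it lies with its axis level, 20 mm above the bench top (z = 0), nozzle roughly toward +y (robot's left); it rolls if nudged. Upright: z points up, origin at height 0.
- glue_middle (a point): Point on the glue bottle's axis 37.5 mm from the base, halfway along the cylindrical part; axes as those of the bottle. Let go with its base edge on the bench and under 20 degrees of lean, the bottle settles upright by itself.
- solvent_bottle: Bystander: standing straw-coloured bottle with a blue screw cap, 60 mm in diameter, 143 mm tall. Origin: centre of its base.
- dropper_bottle: Bystander: standing light blue bottle with a red pointed nozzle, 52 mm in diameter, 158 mm tall. Origin: centre of its base.
- bench_mug: Bystander: standing white spotted mug, 78 mm in diameter and 93 mm tall with a handle on its -y side. Origin: under the middle of mug and handle together, on the bench; the centre of the round cup lies 18 mm from it along +y.
Not all that is in view belongs to the job. What is shaped like the glue_bottle but brown or green is not meant.

How it is judged:
By the outcome, as a careful person would: the job done as asked, in the order asked, and still so for the second after the job is handed in, with the robot touching nothing.
It also fails if it takes over 38 s, if anything falls off the work surface, if the arm or the gripper's body presses on something with over 40 N, if the wrist force passes 120 N, or if a joint passes its speed limit or range.

ROBOT

A 6-joint arm with a two-finger parallel gripper is mounted at the origin on the work surface; the furniture and walls round the work are solid. World frame = base frame: x ahead of the robot, y to its left, z up, the work surface at z = 0. Lengths are in m, angles in rad, forces in N, time in s.
With the tool pointing down it reaches from about 0.4 to 0.825 m from the base axis. Payload 7 kg.
Tool frame: the origin (TCP) lies at the very end of the fingers, on their centre line; the grasp point (between the pads) lies 19 mm behind it; z points along the fingers, y is the line along which they close (so a half turn about z gives the same grasp; the last joint's range is limited). The gripper opens to 85 mm and grips with 20 to 120 N. Pads are 22 mm wide; open, the fingers measure 114 mm over their backs; the gripper's body (76 mm by 85 mm) begins 54 mm behind the grasp point. The pads swing forward as they close: fully open they stand 13 mm farther back than shut.
Start: joints at [-1.032, 0.359, 0.012, 0, -1.224, -0.288], TCP at [0.167, -0.654, 0.231] pointing down, gripper open.
Joint ranges: [-3.07, 3.07], [-1.43, 2.12], [-1.02, 1.25], [-3.03, 1.67], [-3.05, -0], [-3.03, 3.03]. Speed limits (rad/s): [2.39, 2.39, 3.01, 3.14, 3.14, 3.14].

INTERFACE

Orientations are given as a unit quaternion [w, x, y, z].
In Python, from rig import telemetry, imaging, r gives the robot as it stands.
- The arm moves only by the tool step_arm, never from a script. Its argument "motion" is a list of rows, each an object with "offset": the shift along the tool's x, y, z in mm, a list of three; "delta_rot": the turn, a rotation vector about the tool's x, y, z in degrees, a list of three; "gripper": the closure in counts, from 0 (fully open) to 255 (shut). A call has 1 to 20 rows; each row is the pose to reach, as a shift and turn from the pose commanded when the call began, along the tool's axes at that moment; what a row does not reach only later rows make up. A row lasts 1/12 s, in which the tool goes at most 41.7 mm and 7.16 degrees, less where a joint would pass 70% of its speed; a pose out of reach is approached as far as the arm can. A call with a gripper value outside its range is refused whole. The fingers move at their own pace and stop on an object; "force" is the grip in N (left out, the last holds). Time passes only in rows, so rows that repeat a pose let the fingers close. It gives the time, the measured TCP pose, the force, the opening and the grip force at its end, in the units of the state.
- telemetry.observe(): the state, without advancing time (a new reading comes with each control period).
- imaging.get_image(name): name is "side" or "top"; returns the picture (384x512x3 uint8, red, green, blue); there is no depth.
- imaging.camera_info(name): a dict with "fx", "fy", "cx", "cy" (pixels), "k1" (the pictures are not rectified: a ray, as slopes to the right and down, at radius r is drawn at 1 + k1 r^2 times it, then the intrinsics apply), "rvec" (rotation vector, rad) and "tvec" (3), from world to camera coordinates, as OpenCV has them. Camera axes: x right, y down, z forward; pixel columns grow to the right and rows downward; lengths in m; the calibration is good to about 2 mm. A picture is of the moment at which its call begins. camera_info takes no time and is no camera call.
- r.hand_in(): hands the job in; it is judged then, once.
The state is a dict: "time_s": time; "qpos": joint angles; "joint_vel": joint speeds; "joint_torque": joint torques, N m; "position": TCP position; "ee_rot": TCP orientation; "wrist_force": force on the tool from outside, world axes, zero at the start; "wrist_torque": the same for the moment, N m; "finger_gap": finger opening in m; "finger_force": force on a finger pad.
Only numpy, scipy, OpenCV 4.12 (cv2) and the standard library are available. Lean on these libraries where they do the work, as an engineer would, in place of code of your own. Each camera call takes 0.05 s, during which the arm holds its last target. There are 200 camera calls.

## Working session

There is one attempt and no reset: what is moved stays moved. The work goes in short steps, Python scripts to look and compute and a tool call to move; the robot and the scene stay as the last step left them, time stands still between calls to the robot, and variables do not carry over. Pictures are saved under pics/ and viewed, at most 10 in all, crops included, and the job is handed in when it is done.

Besides the shell and the picture viewer there is one more tool, called after ">>>" as a command line: name --argument value ..., lists and objects as JSON in quotes. step_arm: Moves the arm, as the interface text tells. Its arguments: {"type":"object","properties":{"motion":{"type":"array"},"force":{"type":"number"}},"required":["motion"]}

```bash
mkdir -p pics; cat > h.py <<'E'
import numpy as np, cv2
from rig import telemetry, imaging, r
from scipy.spatial.transform import Rotation as R
def snap(n,f):
    im=imaging.get_image(n); cv2.imwrite('pics/'+f,im[:,:,::-1]); return im
def cam(n):
    c=imaging.camera_info(n); return c,cv2.Rodrigues(np.array(c['rvec'],float))[0],np.array(c['tvec'],float).ravel()
def back(n,u,v,z):
    c,Rm,t=cam(n); d=np.array([(u-c['cx'])/c['fx'],(v-c['cy'])/c['fy']]); s=d.copy()
    for _ in range(20): s=d/(1+c['k1']*(s@s))
    w=Rm.T@np.array([*s,1]); o=-Rm.T@t
    return o+w*(z-o[2])/w[2]
def proj(n,p):
    c,Rm,t=cam(n); q=Rm@np.array(p,float)+t; s=q[:2]/q[2]; s=s*(1+c['k1']*(s@s))
    return s*[c['fx'],c['fy']]+[c['cx'],c['cy']]
E
python3 - <<'E'
from h import *
a=snap('top','t0.png');b=snap('side','s0.png')
cv2.imwrite('pics/b0.png',cv2.resize(np.vstack([a,b])[:,:,::-1],None,fx=.78,fy=.78))
for n in('top','side'):
    c,Rm,t=cam(n);print(n,c,-Rm.T@t)
print(telemetry.observe())
E
```

```text
top {'fx': 436.9852599771518, 'fy': 436.9852599771518, 'cx': 255.55239715854083, 'cy': 193.58555681615601, 'k1': -0.1431227501023559, 'rvec': array([ 2.13408274, -2.15868118,  0.14463104]), 'tvec': array([0.06693626, 0.50426824, 1.13334973])} [0.34198974 0.05586059 1.19296737]
side {'fx': 384.3703197729384, 'fy': 384.3703197729384, 'cx': 248.01973408982965, 'cy': 188.11946095798515, 'k1': -0.05340814007312374, 'rvec': array([ 0.72305022, -2.33848559,  1.47354589]), 'tvec': array([0.46090305, 0.14993692, 0.78975579])} [0.04018095 0.79816408 0.46898454]
{'time_s': 0.1, 'qpos': array([-1.03190134e+00,  3.59288683e-01,  1.11533181e-02, -3.04601067e-04,
       -1.22409192e+00, -2.88103192e-01]), 'joint_vel': array([-0.00135267, -0.00106123,  0.00370873, -0.00073791, -0.00103406,
       -0.00028234]), 'joint_torque': array([-3.93859256e-03, -5.84762478e+01,  2.94107527e+01,  6.95440784e+00,
       -3.16097852e-03, -7.64675917e-06]), 'position': array([ 0.16738502, -0.65347536,  0.2304765 ]), 'ee_rot': array([-1.56358852e-04, -1.25016051e-01,  9.92154451e-01,  7.12719880e-04]), 'wrist_force': array([ 0.67282945,  0.15264854, -0.15381693]), 'wrist_torque': array([0.039293  , 0.00058022, 0.01790158]), 'finger_force': 0.0, 'finger_gap': 0.08521173485690642}
```

View pics/t0.png

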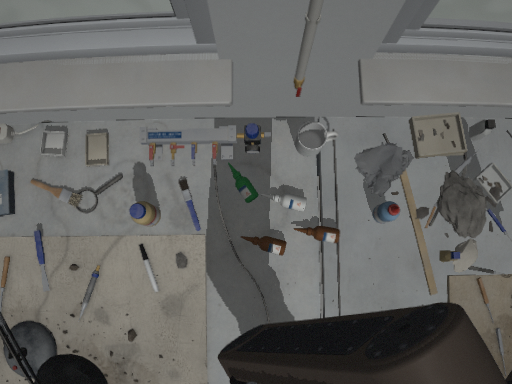

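View pics/s0.png

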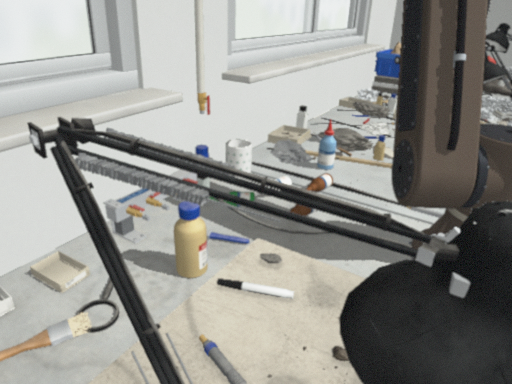

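The top view shows the white glue bottle at about (290,202), nozzle to the left. Green and brown look-alikes lie around it: green (243,183), brown (268,244) and (320,234). The mug is at (313,138).

```bash
python3 - <<'E'
from h import *
a=cv2.imread('pics/t0.png')[110:270,210:370]
cv2.imwrite('pics/c0.png',cv2.resize(a,(640,640),interpolation=cv2.INTER_CUBIC)[:600])
E
```

```text
(no output)
```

View pics/c0.png

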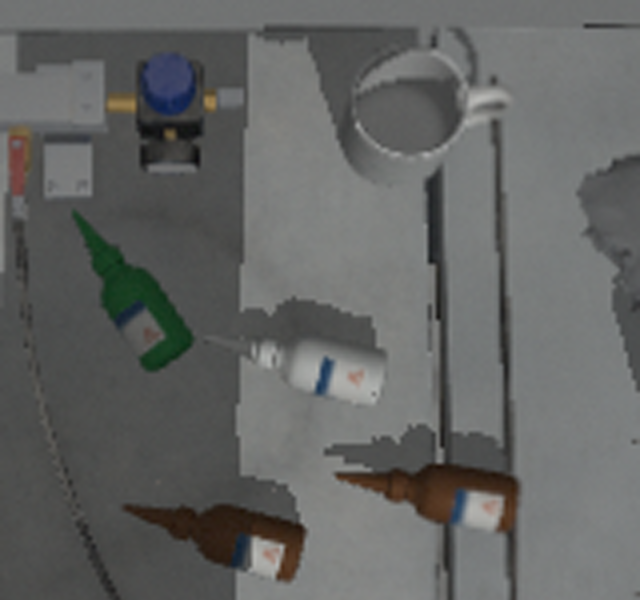

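The crop (4x, offset (210,110)) shows the base centre at (381,376), so pixel (305.3,204), and the nozzle tip at (203,338), so pixel (260.8,194.5). Nearest neighbours are the brown bottle's base at crop (515,500) and its nozzle at (335,475).

```bash
python3 - <<'E'
from h import *
f=lambda u,v,z:back('top',210+u/4,110+v/4,z)
b=f(381,376,.02);t=f(203,338,.02);print(b,t,np.linalg.norm(b-t))
d=(t-b)/np.linalg.norm(t-b);m=b+.0375*d;print('mid',m,'dir',d,np.degrees(np.arctan2(d[1],d[0])))
print('sides',f(335,337,.02),f(325,400,.02))
for n,u,v in[('brownR tip',335,475),('brownR base',515,500),('brownL tip',122,508),('brownL base',297,560),('green base',170,350),('mug',410,150)]:print(n,f(u,v,.02))
o=telemetry.observe();q=o['ee_rot'];print(R.from_quat(np.r_[q[1:],q[0]]).as_matrix())
E
```

```text
[ 0.47714277 -0.07288804  0.02      ] [0.50451916 0.04716777 0.02      ] 0.12313757688176452
mid [ 0.48547991 -0.03632655  0.02      ] dir [0.22232359 0.97497293 0.        ] 77.15445469515855
sides [ 0.50413759 -0.04233     0.02      ] [ 0.46131917 -0.03459851  0.02      ]
brownR tip [ 0.4106515  -0.04025423  0.02      ]
brownR base [ 0.39205901 -0.16127019  0.02      ]
brownL tip [0.39026036 0.10282903 0.02      ]
brownL base [ 0.35422014 -0.01369469  0.02      ]
green base [0.49658501 0.06960591 0.02      ]
mug [ 0.63379429 -0.09740065  0.02      ]
[[-9.68741925e-01 -2.48070240e-01 -4.88467113e-04]
 [-2.48070686e-01  9.68740958e-01  1.37516167e-03]
 [ 1.32061413e-04  1.45335113e-03 -9.99998935e-01]]
```

```bash
cat >> h.py <<'E'
MID=np.array([.485,-.037,.02]); A=np.radians(77.2); D=np.array([np.cos(A),np.sin(A),0])
def tool(deg):  # fingers lean 'deg' from straight down toward the base end
    a=np.radians(deg); z=-np.cos(a)*np.array([0,0,1])-np.sin(a)*D
    y=np.array([-D[1],D[0],0]); return np.c_[np.cross(y,z),y,z]
def delta(p,M):
    o=telemetry.observe(); q=o['ee_rot']; C=R.from_quat(np.r_[q[1:],q[0]])
    print('off',(C.inv().apply(np.array(p)-o['position'])*1000).round(1),'rot',np.degrees((C.inv()*R.from_matrix(M)).as_rotvec()).round(2))
E
python3 - <<'E'
from h import *
M=tool(25); g=MID+.0177*M[:,2]; print(g)
delta(g-.15*M[:,2],M)
E
```

```text
[ 0.48334274 -0.04429445  0.00395835]
off [-486.2  568.    91.3] rot [ 13.78  22.47 -61.78]
```

>>> step_arm --motion '[{"offset":[-486,568,0],"delta_rot":[13.8,22.5,-61.8],"gripper":0},{"offset":[-486,568,0],"delta_rot":[13.8,22.5,-61.8],"gripper":0},{"offset":[-486,568,0],"delta_rot":[13.8,22.5,-61.8],"gripper":0},{"offset":[-486,568,0],"delta_rot":[13.8,22.5,-61.8],"gripper":0},{"offset":[-486,568,0],"delta_rot":[13.8,22.5,-61.8],"gripper":0},{"offset":[-486,568,0],"delta_rot":[13.8,22.5,-61.8],"gripper":0},{"offset":[-486,568,0],"delta_rot":[13.8,22.5,-61.8],"gripper":0},{"offset":[-486,568,0],"delta_rot":[13.8,22.5,-61.8],"gripper":0},{"offset":[-486,568,0],"delta_rot":[13.8,22.5,-61.8],"gripper":0},{"offset":[-486,568,0],"delta_rot":[13.8,22.5,-61.8],"gripper":0},{"offset":[-486,568,0],"delta_rot":[13.8,22.5,-61.8],"gripper":0},{"offset":[-486,568,0],"delta_rot":[13.8,22.5,-61.8],"gripper":0},{"offset":[-486,568,0],"delta_rot":[13.8,22.5,-61.8],"gripper":0},{"offset":[-486,568,0],"delta_rot":[13.8,22.5,-61.8],"gripper":0},{"offset":[-486,568,0],"delta_rot":[13.8,22.5,-61.8],"gripper":0},{"offset":[-486,568,0],"delta_rot":[13.8,22.5,-61.8],"gripper":0},{"offset":[-486,568,0],"delta_rot":[13.8,22.5,-61.8],"gripper":0},{"offset":[-486,568,0],"delta_rot":[13.8,22.5,-61.8],"gripper":0},{"offset":[-486,568,0],"delta_rot":[13.8,22.5,-61.8],"gripper":0},{"offset":[-486,568,0],"delta_rot":[13.8,22.5,-61.8],"gripper":0}]'

```text
time_s: 1.77
position: [0.498, 0.0188, 0.2304]
ee_rot: [-0.17, -0.61, 0.762, -0.136]
wrist_force: [-1.0, -1.3, -0.1]
finger_gap: 0.0851
finger_force: 0.0
```

```bash
python3 - <<'E'
from h import *
snap('side','s1.png')
M=tool(25); g=MID+.0177*M[:,2]; o=telemetry.observe();print(o['time_s'],o['position'],o['qpos'].round(2))
delta(g-.06*M[:,2],M); delta(g,M)
a=cv2.imread('pics/s1.png')[100:260,150:360]
cv2.imwrite('pics/s1c.png',cv2.resize(a,(787,600),interpolation=cv2.INTER_CUBIC))
E
```

```text
1.8167 [0.49718452 0.01749733 0.23053303] [ 0.65  0.2  -0.41  0.29 -1.32 -0.99]
off [-38.9  -0.3 172. ] rot [-0.   -0.18  0.09]
off [-3.91e+01 -2.00e-01  2.32e+02] rot [-0.   -0.18  0.09]
```

View pics/s1c.png

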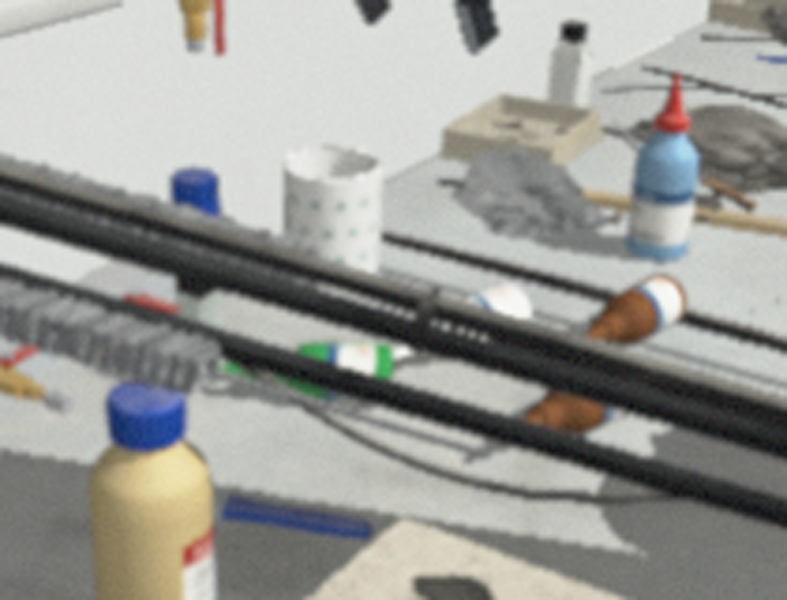

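The side view shows the fingers above, empty. The white bottle is half hidden behind the lamp arm, its visible part near crop (505,300), which is full-frame (284.7,180).

```bash
python3 - <<'E'
from h import *
for k in(-.0375,0,.0375,.085):
    print(k,(proj('side',MID+k*D+[0,0,.0])-[150,100])*3.75)
E
```

```text
-0.0375 [508.18893604 305.48482692]
0 [474.05498326 319.7376387 ]
0.0375 [438.31920558 334.65674934]
0.085 [390.5869218  354.58014514]
```

>>> step_arm --motion '[{"offset":[-39,0,40],"delta_rot":[0,0,0],"gripper":0},{"offset":[-39,0,80],"delta_rot":[0,0,0],"gripper":0},{"offset":[-39,0,115],"delta_rot":[0,0,0],"gripper":0},{"offset":[-39,0,145],"delta_rot":[0,0,0],"gripper":0},{"offset":[-39,0,165],"delta_rot":[0,0,0],"gripper":0},{"offset":[-39,0,172],"delta_rot":[0,0,0],"gripper":0},{"offset":[-39,0,172],"delta_rot":[0,0,0],"gripper":0},{"offset":[-39,0,172],"delta_rot":[0,0,0],"gripper":0}]'

```text
time_s: 2.48
position: [0.4896, -0.02, 0.06]
ee_rot: [-0.169, -0.609, 0.763, -0.136]
wrist_force: [0.2, -0.4, 0.0]
finger_gap: 0.0856
finger_force: 0.0
```

```bash
python3 - <<'E'
from h import *
a=snap('side','s2.png')[100:260,200:360,::-1];b=snap('top','t2.png')[110:270,210:370,::-1]
M=tool(25); g=MID+.0177*M[:,2]; delta(g,M)
cv2.imwrite('pics/c2.png',cv2.resize(np.hstack([a,b]),(800,400),interpolation=cv2.INTER_CUBIC))
E
```

```text
off [-0.1  1.4 62.2] rot [-0.17  0.   -0.03]
```

View pics/c2.png

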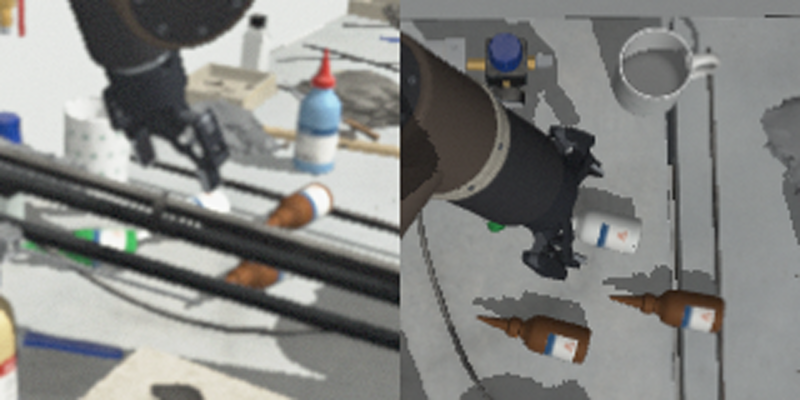

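The crop shows the fingers straddling the bottle in the top view: tips near (600,170) and (575,265), bottle body at (610,230). The way down is clear.

>>> step_arm --motion '[{"offset":[0,2,20],"delta_rot":[0,0,0],"gripper":0},{"offset":[0,2,40],"delta_rot":[0,0,0],"gripper":0},{"offset":[0,2,52],"delta_rot":[0,0,0],"gripper":0},{"offset":[0,2,59],"delta_rot":[0,0,0],"gripper":0},{"offset":[0,2,61],"delta_rot":[0,0,0],"gripper":0},{"offset":[0,2,61],"delta_rot":[0,0,0],"gripper":0},{"offset":[0,2,61],"delta_rot":[0,0,0],"gripper":60},{"offset":[0,2,61],"delta_rot":[0,0,0],"gripper":90},{"offset":[0,2,61],"delta_rot":[0,0,0],"gripper":110},{"offset":[0,2,61],"delta_rot":[0,0,0],"gripper":130},{"offset":[0,2,61],"delta_rot":[0,0,0],"gripper":150},{"offset":[0,2,61],"delta_rot":[0,0,0],"gripper":180},{"offset":[0,2,61],"delta_rot":[0,0,0],"gripper":180},{"offset":[0,2,61],"delta_rot":[0,0,0],"gripper":180},{"offset":[0,2,61],"delta_rot":[0,0,0],"gripper":180},{"offset":[0,2,61],"delta_rot":[0,0,0],"gripper":180}]' --force 40

```text
time_s: 3.92
position: [0.482, -0.0442, 0.0043]
ee_rot: [-0.169, -0.609, 0.763, -0.136]
wrist_force: [-1.4, 2.3, 4.7]
finger_gap: 0.0389
finger_force: 39.3
```

>>> step_arm --motion '[{"offset":[8,0,-18],"delta_rot":[0,0,0],"gripper":180},{"offset":[21,0,-45],"delta_rot":[0,0,0],"gripper":180},{"offset":[36,0,-77],"delta_rot":[0,0,0],"gripper":180},{"offset":[51,0,-109],"delta_rot":[0,0,0],"gripper":180},{"offset":[60,0,-129],"delta_rot":[0,0,0],"gripper":180},{"offset":[63,0,-136],"delta_rot":[0,0,0],"gripper":180},{"offset":[63,0,-136],"delta_rot":[0,-6,0],"gripper":180},{"offset":[63,0,-136],"delta_rot":[0,-12,0],"gripper":180},{"offset":[63,0,-136],"delta_rot":[0,-18,0],"gripper":180},{"offset":[63,0,-136],"delta_rot":[0,-24,0],"gripper":180},{"offset":[63,0,-136],"delta_rot":[0,-30,0],"gripper":180},{"offset":[63,0,-136],"delta_rot":[0,-36,0],"gripper":180},{"offset":[63,0,-136],"delta_rot":[0,-40,0],"gripper":180},{"offset":[63,0,-136],"delta_rot":[0,-40,0],"gripper":180}]'

```text
time_s: 5.08
position: [0.4812, -0.0454, 0.1532]
ee_rot: [0.103, -0.617, 0.776, 0.082]
wrist_force: [-0.2, -0.8, -1.1]
finger_gap: 0.0391
finger_force: 40.5
```

```bash
python3 - <<'E'
from h import *
o=telemetry.observe();print(o['position'],o['qpos'].round(2),o['finger_gap'])
M=tool(-65); g=MID+[0.02,0,.15]+.0177*M[:,2]; delta(g,M)
E
```

```text
[ 0.48120264 -0.04538171  0.15323292] [ 0.09  0.12 -0.41 -0.3  -0.98 -0.16] 0.03906429921823731
off [-31.  -21.2  -1.2] rot [ -0.15 -49.86  -0.16]
```

>>> step_arm --motion '[{"offset":[-4,-3,0],"delta_rot":[0,-6,0],"gripper":180},{"offset":[-8,-6,0],"delta_rot":[0,-12,0],"gripper":180},{"offset":[-12,-9,0],"delta_rot":[0,-18,0],"gripper":180},{"offset":[-16,-12,0],"delta_rot":[0,-24,0],"gripper":180},{"offset":[-20,-15,0],"delta_rot":[0,-30,0],"gripper":180},{"offset":[-24,-18,0],"delta_rot":[0,-36,0],"gripper":180},{"offset":[-28,-20,0],"delta_rot":[0,-42,0],"gripper":180},{"offset":[-31,-21,0],"delta_rot":[0,-48,0],"gripper":180},{"offset":[-31,-21,0],"delta_rot":[0,-50,0],"gripper":180},{"offset":[-31,-21,0],"delta_rot":[0,-50,0],"gripper":180},{"offset":[-31,-21,0],"delta_rot":[0,-50,0],"gripper":180}]'

```text
time_s: 6.0
position: [0.5081, -0.0194, 0.1603]
ee_rot: [0.417, -0.526, 0.661, 0.335]
wrist_force: [0.3, 0.4, 0.4]
finger_gap: 0.0389
finger_force: 40.6
```

```bash
python3 - <<'E'
from h import *
a=snap('side','s3.png')[60:260,180:380,::-1];b=snap('top','t3.png')[90:290,200:400,::-1]
o=telemetry.observe();print(o['position'],o['qpos'].round(2),o['finger_gap'],o['wrist_force'])
M=tool(-65); g=MID+[0.02,0,.15]+.0177*M[:,2]; delta(g,M)
cv2.imwrite('pics/c3.png',cv2.resize(np.hstack([a,b]),(800,400),interpolation=cv2.INTER_CUBIC))
E
```

```text
[ 0.5085897  -0.01880668  0.16207087] [-0.5   0.48 -0.16 -1.05 -1.52  0.69] 0.03894679155464872 [-0.45541401  0.24131516 -0.12914996]
off [ 0.7 -0.5 -2.4] rot [ 0.08 -0.29  0.12]
```

View pics/c3.png

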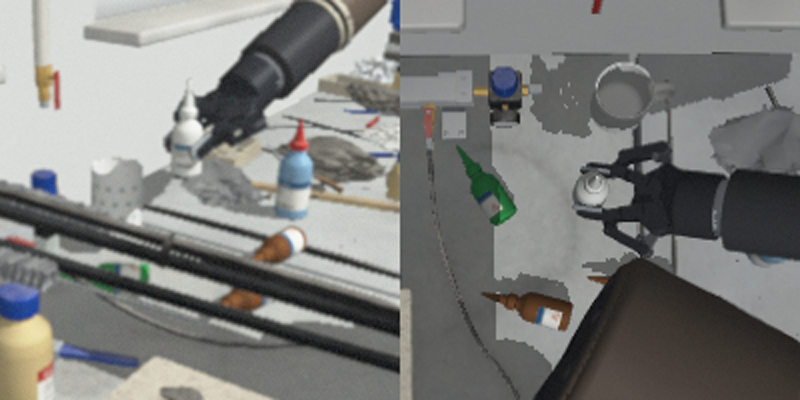

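The bottle hangs upright in the grip: side (187,145), top (592,188), no visible lean. In the top view the wrist partly covers the dropper bottle at (765,260), so I check that clearance before lowering.

```bash
python3 - <<'E'
from h import *
# dropper: base from side s0 (328,167)=base bottom centre approx; from top nozzle tip (396,209) z=.158, body centre (384,213) z~.1
print(back('side',327,167,0),back('top',396,209,.158),back('top',384,213,.1))
P=np.array([.478,-.29])
M=tool(-65)
for sx in(0.02,.0,.04):
    g=MID+[sx,0,.0175]
    for s in(.05,.1,.15,.2,.25,.3): print(sx,s,(g-s*M[:,2]).round(3))
E
```

```text
[ 0.44132125 -0.28886003  0.        ] [ 0.44617527 -0.27777489  0.158     ] [ 0.4422809  -0.26461829  0.1       ]
0.02 0.05 [ 0.495 -0.081  0.059]
0.02 0.1 [ 0.485 -0.125  0.08 ]
0.02 0.15 [ 0.475 -0.17   0.101]
0.02 0.2 [ 0.465 -0.214  0.122]
0.02 0.25 [ 0.455 -0.258  0.143]
0.02 0.3 [ 0.445 -0.302  0.164]
0.0 0.05 [ 0.475 -0.081  0.059]
0.0 0.1 [ 0.465 -0.125  0.08 ]
0.0 0.15 [ 0.455 -0.17   0.101]
0.0 0.2 [ 0.445 -0.214  0.122]
0.0 0.25 [ 0.435 -0.258  0.143]
0.0 0.3 [ 0.425 -0.302  0.164]
0.04 0.05 [ 0.515 -0.081  0.059]
0.04 0.1 [ 0.505 -0.125  0.08 ]
0.04 0.15 [ 0.495 -0.17   0.101]
0.04 0.2 [ 0.485 -0.214  0.122]
0.04 0.25 [ 0.475 -0.258  0.143]
0.04 0.3 [ 0.465 -0.302  0.164]
```

Going straight down would drive the wrist into the dropper bottle at (0.444,-0.285). I'll yaw the hand about the vertical to azimuth 50° first, which leaves about 110 mm from hand axis to dropper centre.

```bash
sed -i 's/^def tool(deg):/def tool(deg,az=77.2):\n    D=np.array([np.cos(np.radians(az)),np.sin(np.radians(az)),0])\n#/' h.py; sed -n 18,26p h.py
python3 - <<'E'
from h import *
M=tool(-65,50); 
for h in(.18,.0425): delta(np.array([.505,-.037,h])+.0175*M[:,2],M)
E
```

```text
D=np.array([np.cos(np.radians(az)),np.sin(np.radians(az)),0])
#  # fingers lean 'deg' from straight down toward the base end
    a=np.radians(deg); z=-np.cos(a)*np.array([0,0,1])-np.sin(a)*D
    y=np.array([-D[1],D[0],0]); return np.c_[np.cross(y,z),y,z]
def delta(p,M):
    o=telemetry.observe(); q=o['ee_rot']; C=R.from_quat(np.r_[q[1:],q[0]])
    print('off',(C.inv().apply(np.array(p)-o['position'])*1000).round(1),'rot',np.degrees((C.inv()*R.from_matrix(M)).as_rotvec()).round(2))
off [-7.6 -7.8 -8.5] rot [24.7  -0.27 11.68]
off [116.7  -7.6  50.2] rot [24.7  -0.27 11.68]
```

>>> step_arm --motion '[{"offset":[-2,-2,-2],"delta_rot":[4.9,0,2.3],"gripper":180},{"offset":[-4,-4,-4],"delta_rot":[9.8,0,4.6],"gripper":180},{"offset":[-6,-6,-6],"delta_rot":[14.7,0,7],"gripper":180},{"offset":[-8,-8,-8],"delta_rot":[19.6,0,9.3],"gripper":180},{"offset":[-8,-8,-8],"delta_rot":[24.7,-0.3,11.7],"gripper":180},{"offset":[-8,-8,-8],"delta_rot":[24.7,-0.3,11.7],"gripper":180},{"offset":[-8,-8,-8],"delta_rot":[24.7,-0.3,11.7],"gripper":180}]'

```text
time_s: 6.68
position: [0.5148, -0.0239, 0.174]
ee_rot: [0.488, -0.356, 0.764, 0.227]
wrist_force: [-0.7, -1.6, -0.5]
finger_gap: 0.0389
finger_force: 40.6
```

```bash
python3 - <<'E'
from h import *
o=telemetry.observe();print(o['position'],o['qpos'].round(2),o['finger_gap'],o['wrist_force'])
M=tool(-65,50); 
for h in(.18,.09,.0425): delta(np.array([.505,-.037,h])+.0175*M[:,2],M)
E
```

```text
[ 0.51478488 -0.02390906  0.17402667] [-0.63  0.3  -0.42 -1.28 -1.24  0.65] 0.03889772260554285 [-0.6882991  -1.61896016 -0.50481965]
off [ 1.5 -0.9  0.2] rot [-0.03  0.11  0.06]
off [83.1 -0.8 38.1] rot [-0.03  0.11  0.06]
off [126.2  -0.8  58.1] rot [-0.03  0.11  0.06]
```

>>> step_arm --motion '[{"offset":[14,0,6],"delta_rot":[0,0,0],"gripper":180},{"offset":[34,0,16],"delta_rot":[0,0,0],"gripper":180},{"offset":[54,0,25],"delta_rot":[0,0,0],"gripper":180},{"offset":[74,0,34],"delta_rot":[0,0,0],"gripper":180},{"offset":[83,-1,38],"delta_rot":[0,0,0],"gripper":180},{"offset":[83,-1,38],"delta_rot":[0,0,0],"gripper":180}]'

```text
time_s: 7.18
position: [0.5158, -0.0252, 0.0791]
ee_rot: [0.487, -0.355, 0.764, 0.23]
wrist_force: [-0.0, -0.3, 0.9]
finger_gap: 0.0392
finger_force: 40.6
```

```bash
python3 - <<'E'
from h import *
a=snap('side','s4.png')[60:260,180:380,::-1];b=snap('top','t4.png')[90:290,200:400,::-1]
o=telemetry.observe();print(o['position'],o['qpos'].round(2),o['finger_gap'],o['wrist_force'])
M=tool(-65,50)
for h in(.0425,.0385): delta(np.array([.505,-.037,h])+.0175*M[:,2],M)
cv2.imwrite('pics/c4.png',cv2.resize(np.hstack([a,b]),(800,400),interpolation=cv2.INTER_CUBIC))
E
```

```text
[ 0.51638756 -0.02562728  0.08133014] [-0.66  0.51 -0.44 -1.34 -1.2   0.9 ] 0.038893217394385345 [ 0.21977811  0.15604578 -0.00882586]
off [42.   1.3 19.3] rot [ 0.04  0.17 -0.13]
off [45.7  1.3 20.9] rot [ 0.04  0.17 -0.13]
```

View pics/c4.png

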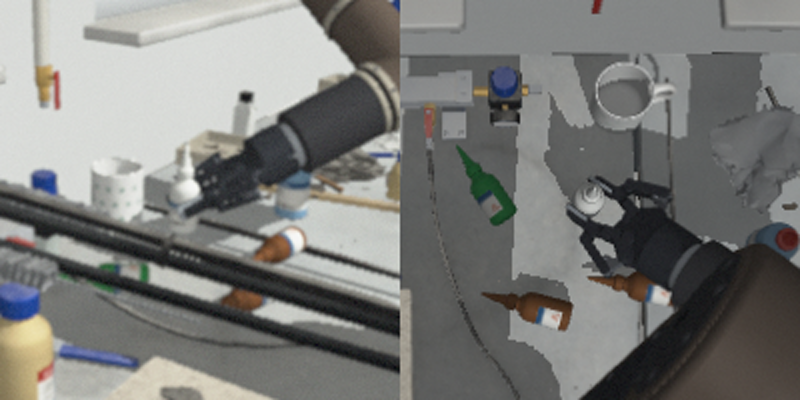

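Dropper (775,240) is clear of the wrist. The right brown bottle lies partly under the hand, so I move 15 mm further along the approach as I lower.

```bash
python3 - <<'E'
from h import *
M=tool(-65,50)
for h in(.06,.0415,.0375): delta(np.array([.516,-.024,h])+.0175*M[:,2],M)
E
```

```text
off [19.   1.3 27.4] rot [ 0.04  0.17 -0.13]
off [35.8  1.2 35.1] rot [ 0.04  0.17 -0.13]
off [39.4  1.2 36.8] rot [ 0.04  0.17 -0.13]
```

>>> step_arm --motion '[{"offset":[0,1,8],"delta_rot":[0,0,0],"gripper":180},{"offset":[5,1,18],"delta_rot":[0,0,0],"gripper":180},{"offset":[14,1,25],"delta_rot":[0,0,0],"gripper":180},{"offset":[23,1,29],"delta_rot":[0,0,0],"gripper":180},{"offset":[30,1,32],"delta_rot":[0,0,0],"gripper":180},{"offset":[34,1,34],"delta_rot":[0,0,0],"gripper":180},{"offset":[36,1,35],"delta_rot":[0,0,0],"gripper":180},{"offset":[36,1,35],"delta_rot":[0,0,0],"gripper":180},{"offset":[36,1,35],"delta_rot":[0,0,0],"gripper":180}]'

```text
time_s: 8.03
position: [0.5259, -0.0123, 0.0338]
ee_rot: [0.488, -0.355, 0.764, 0.228]
wrist_force: [-0.4, -0.6, 0.1]
finger_gap: 0.0388
finger_force: 40.6
```

```bash
python3 - <<'E'
from h import *
a=snap('side','s5.png')[110:210,210:310,::-1];b=snap('top','t5.png')[130:230,250:350,::-1]
o=telemetry.observe();print(o['position'],o['qpos'].round(2),o['finger_gap'],o['wrist_force'])
M=tool(-65,50)
for h in(.0415,.0375,.035): delta(np.array([.516,-.024,h])+.0175*M[:,2],M)
for p in([.516,-.024,0],[.516,-.024,.123]):print((proj('side',p)-[210,110])*4,(proj('top',p)-[250,130])*4+[400,0])
cv2.imwrite('pics/c5.png',cv2.resize(np.hstack([a,b]),(800,400),interpolation=cv2.INTER_CUBIC))
E
```

```text
[ 0.52598956 -0.01234129  0.0340499 ] [-0.64  0.62 -0.44 -1.4  -1.17  1.02] 0.038596158167916936 [ 0.84600401  0.811317   -1.13654543]
off [-0.3  0.2  0.4] rot [-0.06  0.18 -0.13]
off [3.4 0.2 2.1] rot [-0.06  0.18 -0.13]
off [5.6 0.1 3.2] rot [-0.06  0.18 -0.13]
[215.46225071 322.20754577] [545.75011403 244.28399717]
[223.72168164 153.71608826] [558.39378642 215.51852379]
```

View pics/c5.png

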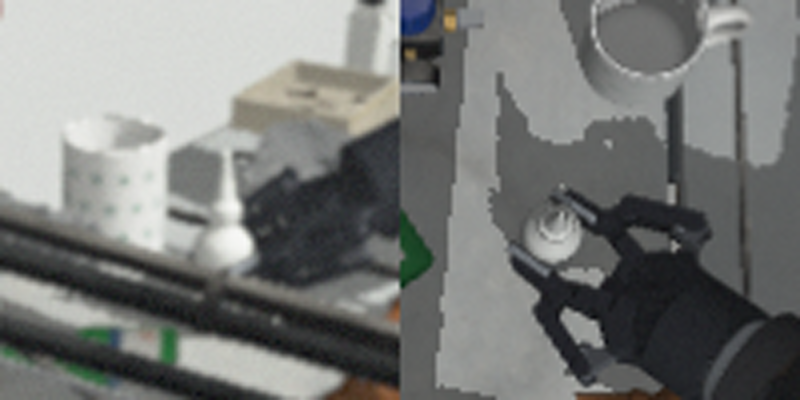

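The nozzle tip is at crop (228,150) against a predicted (224,154), so the bottle is upright with its base a few mm above the bench. I lower gently and watch the force.

>>> step_arm --motion '[{"offset":[1,0,0.4],"delta_rot":[0,0,0],"gripper":180},{"offset":[2,0,0.9],"delta_rot":[0,0,0],"gripper":180},{"offset":[3,0,1.4],"delta_rot":[0,0,0],"gripper":180},{"offset":[3,0,1.4],"delta_rot":[0,0,0],"gripper":180},{"offset":[3,0,1.4],"delta_rot":[0,0,0],"gripper":180}]'

```text
time_s: 8.55
position: [0.526, -0.0122, 0.0309]
ee_rot: [0.488, -0.355, 0.764, 0.228]
wrist_force: [-0.6, -1.2, 4.5]
finger_gap: 0.039
finger_force: 40.9
```

>>> step_arm --motion '[{"offset":[1,0,0.5],"delta_rot":[0,0,0],"gripper":180},{"offset":[1,0,0.5],"delta_rot":[0,0,0],"gripper":180},{"offset":[1,0,0.5],"delta_rot":[0,0,0],"gripper":180}]'

```text
time_s: 8.8
position: [0.526, -0.0119, 0.0308]
ee_rot: [0.489, -0.355, 0.763, 0.228]
wrist_force: [-3.8, -3.2, 12.8]
finger_gap: 0.0388
finger_force: 41.2
```

Contact felt (12.8 N). I ease back, then release slowly.

>>> step_arm --motion '[{"offset":[-1,0,-0.5],"delta_rot":[0,0,0],"gripper":180},{"offset":[-1,0,-0.5],"delta_rot":[0,0,0],"gripper":180},{"offset":[-1,0,-0.5],"delta_rot":[0,0,0],"gripper":110},{"offset":[-1,0,-0.5],"delta_rot":[0,0,0],"gripper":80},{"offset":[-1,0,-0.5],"delta_rot":[0,0,0],"gripper":50},{"offset":[-1,0,-0.5],"delta_rot":[0,0,0],"gripper":20},{"offset":[-1,0,-0.5],"delta_rot":[0,0,0],"gripper":0},{"offset":[-1,0,-0.5],"delta_rot":[0,0,0],"gripper":0},{"offset":[-1,0,-0.5],"delta_rot":[0,0,0],"gripper":0},{"offset":[-1,0,-0.5],"delta_rot":[0,0,0],"gripper":0}]' --force 20

```text
time_s: 9.63
position: [0.5258, -0.0122, 0.0302]
ee_rot: [0.488, -0.355, 0.764, 0.228]
wrist_force: [0.6, -0.5, -1.0]
finger_gap: 0.0857
finger_force: 0.0
```

```bash
python3 - <<'E'
from h import *
a=snap('side','s6.png')[110:210,210:310,::-1];b=snap('top','t6.png')[130:230,250:350,::-1]
o=telemetry.observe();print(o['position'],o['finger_gap'],o['wrist_force'])
cv2.imwrite('pics/c6.png',cv2.resize(np.hstack([a,b]),(800,400),interpolation=cv2.INTER_CUBIC))
E
```

```text
[ 0.52580162 -0.01219338  0.03029237] 0.08566374750034507 [ 0.37366904 -1.14071547  0.21147621]
```

View pics/c6.png

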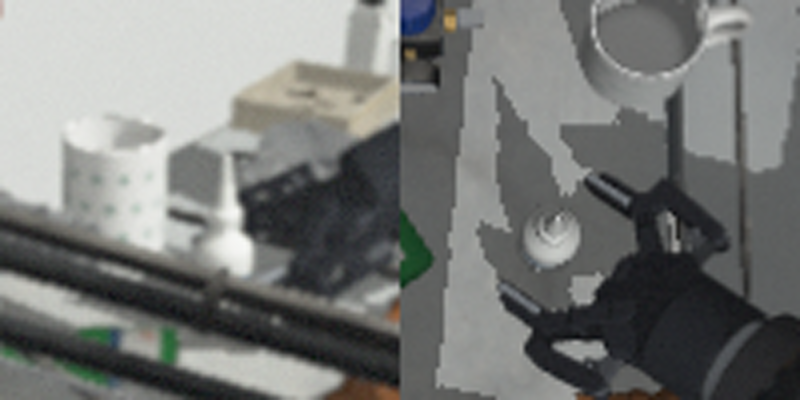

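The bottle stands free between the open fingers (top (552,240), side (228,210)). I back out, rising slightly.

>>> step_arm --motion '[{"offset":[-3,0,-10],"delta_rot":[0,0,0],"gripper":0},{"offset":[-8,0,-25],"delta_rot":[0,0,0],"gripper":0},{"offset":[-14,0,-45],"delta_rot":[0,0,0],"gripper":0},{"offset":[-22,0,-65],"delta_rot":[0,0,0],"gripper":0},{"offset":[-32,0,-80],"delta_rot":[0,0,0],"gripper":0},{"offset":[-40,0,-90],"delta_rot":[0,0,0],"gripper":0},{"offset":[-40,0,-90],"delta_rot":[0,0,0],"gripper":0},{"offset":[-40,0,-90],"delta_rot":[0,0,0],"gripper":0},{"offset":[-40,0,-90],"delta_rot":[0,0,0],"gripper":0}]'

```text
time_s: 10.48
position: [0.484, -0.0619, 0.1044]
ee_rot: [0.488, -0.355, 0.764, 0.228]
wrist_force: [-0.9, 0.5, -0.1]
finger_gap: 0.0854
finger_force: 0.0
```

```bash
python3 - <<'E'
from h import *
a=snap('side','s7.png')[60:260,180:380,::-1];b=snap('top','t7.png')[90:290,200:400,::-1]
o=telemetry.observe();print(o['time_s'],o['position'],o['wrist_force'],o['joint_vel'].round(3))
cv2.imwrite('pics/c7.png',cv2.resize(np.hstack([a,b]),(800,400),interpolation=cv2.INTER_CUBIC))
E
```

```text
10.5833 [ 0.48393912 -0.06160441  0.10391107] [ 0.84848889  0.704892   -1.34636826] [ 0.004  0.006  0.002  0.001 -0.003 -0.001]
```

View pics/c7.png

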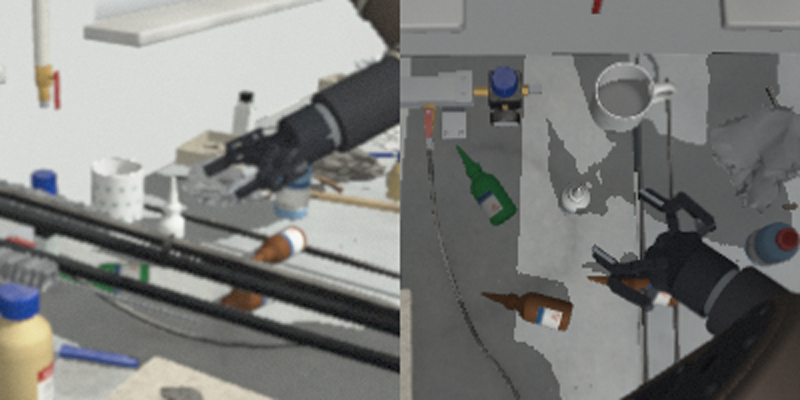

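The glue bottle stands upright and free at top (576,195), side (173,215). The mug, dropper, solvent and brown bottles have not moved, and the hand touches nothing.

```bash
python3 -c "
from rig import r
print(r.hand_in())"
```

```text
the job is handed in; nothing more can be done
None
```

The white glue bottle now stands upright on its base on the bare bench, about 4 cm from where it lay, and the gripper has let go and backed clear; the last pictures show the mug and the other two bottles unmoved, and the job was handed in at about 10.6 s of the 38 s limit.

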